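# Set the stack punch's fence against a notepad and lock it

### The job

The notepad lies askew on the bed of the desktop punch, and the sliding fence is locked well away from it. Flip the fence's cam lever over to free it, slide the fence so that it pushes the notepad square and fully home against the stop under the punch head, gently enough not to crush it, and with the fence still touching the pad flip the lever back all the way to lock it. Do not disturb the other things on the desk.

Things in the scene. Friction and masses are not known exactly. Their poses are not given: they have to be found in the camera images.
- punch: Desktop stack punch, fixed in this place. Grey bed plate 270 (x) x 480 (y) x 18 mm; origin under the bed's centre, z up. White punch head at the -y end of the bed, 80 mm deep in y, 118 mm high (its folded handle reaches 147 mm). A steel rail, 22 mm wide, top 55 mm above the desk, runs along y near the bed's front edge at x = -105 mm and guides the fence
- stop (a point): Point on the head's upright stop face, the plane punch y = -160 mm: at punch x = 35 mm, 30 mm above the desk. Axes as the punch. The head overhangs the stop by 15 mm, from 55 mm above the desk up, so that the pad slips under
- fence (a joint): Position of the sliding fence along the rail, m: 0 at its outer end (front face at punch y = +125 mm), growing as it moves towards the head; ends at 0.172. The front face is at punch y = 125 mm minus this value; with the pad home, flush and touching it reads 0.160. It slides stiffly (about 4 N) when free and does not slide when locked
- fence_face (a point): Point on the fence's front face (the side that pushes the pad), at punch x = 35 mm and 30 mm above the desk. The fence is an aluminium bar across the bed, 210 mm long in x (punch x = -90 to 120 mm), 16 mm thick in y, from 21 to 62 mm above the desk. Axes as the punch; the face looks to -y
- fence_back (a point): Point on the fence's back face (its +y side), at punch x = 20 mm, 45 mm above the desk, a free place to push it. The saddle that rides on the rail is at the bar's front end: punch x = -130 to -80 mm, 70 mm long in y behind the front face, 75 mm high
- cam_lever (a joint): Angle of the cam lever, rad: 0 = locked, the lever leaning 34 degrees from upright towards the punch head (-y); 0.6 = upright; 1.2 = free, leaning 34 degrees away from the head (+y). From about 0.75 to 1.2 the fence is free. It stays where it is left; about 2 to 6 N across the tip moves it
- lever_pivot (a point): Centre of the cam lever's hinge, on the saddle, at punch x = -105 mm, 60 mm above the desk, 35 mm behind the fence's front face. The hinge is level, along punch x, so that the lever swings in the upright plane along the rail. Axes as the punch
- lever_tip (a point): End of the cam lever, 100 mm from the pivot: steel arm 14 mm wide and 9 mm thick with a black grip 26 mm wide, 13 mm thick and 42 mm long at the end. The tip stands 143 mm above the desk at either end of the swing and 160 mm when upright
- notepad: Glued notepad block lying on the bed, loose, 176 (x) x 125 (y) x 24 mm, about 0.4 kg, dark blue cover with a pale label; origin in the centre of its underside, which lies 18 mm above the desk, z up. Home means its 176 mm side along punch x lies flat on the stop, so that its centre is at punch y = -97.5 mm; anywhere along punch x will do
- note_block: Small cream paper block 50 x 50 x 22 mm, loose on the bed behind the fence, near the bed's far outer corner; origin in the centre of its underside. Not to be disturbed
- stapler: Stapler 150 x 36 x 53 mm, standing on the desk beyond the bed's far side; origin in the centre of its underside. Not to be disturbed
- mug: White mug, 80 mm across, 95 mm high, on the desk beyond the bed's far side; origin in the centre of its underside. Not to be disturbed
- tape: Black tape dispenser 150 x 60 x 90 mm, on the desk beyond the bed's outer end; origin in the centre of its underside. Not to be disturbed
- calculator: Grey calculator 150 x 80 x 16 mm, flat on the desk beyond the punch head; origin in the centre of its underside. Not to be disturbed
- pill_jar: White jar 64 mm across, 85 mm high, on the desk beyond the punch head; origin in the centre of its underside. Not to be disturbed
Things that resemble listed ones, but are neither listed nor needed, are in the scene too. There is more than one size of the notepad; the one meant has the size given above.

How it is judged:
By the outcome, as a careful person would: the job done as asked, in the order asked, and still so for the second after the job is handed in, with the robot touching nothing.
It also fails if it takes over 64 s, if anything falls off the work surface, if the arm or the gripper's body presses on something with over 40 N, if the wrist force passes 120 N, or if a joint passes its speed limit or range.

### The arm

A 6-joint arm with a two-finger parallel gripper is mounted at the origin on the work surface. World frame = base frame: x ahead of the robot, y to its left, z up, the work surface at z = 0. Lengths are in mm, angles in rad, forces in N, time in s.
With the tool pointing down it reaches from about 375 to 900 mm from the base axis. Payload 3.1 kg.
Tool frame: the origin (TCP) lies between the finger pads; the fingertips stand 25 mm ahead of it and the grasp point (between the pads) lies 6 mm ahead of it; z points along the fingers, y is the line along which they close (so a half turn about z gives the same grasp; the last joint's range is limited). The gripper opens to 87 mm and grips with 3 to 60 N. Pads are 19 mm wide; open, the fingers measure 117 mm over their backs; the gripper's body (75 mm by 190 mm) begins 51 mm behind the grasp point.
Start: joints at [0.936, 0.527, 1.433, -0, 1.181, -0.178], TCP at [275.071, 561.189, 214.048] pointing down, gripper open.
Joint ranges: [-3.08, 3.08], [-0.75, 2.2], [0.22, 2.44], [-1.43, 4.57], [0, 2.65], [-2.85, 2.85]. Speed limits (rad/s): [2.79, 2.79, 3.14, 3.14, 3.14, 3.14].

### API

Orientations are given as a unit quaternion [x, y, z, w].
In Python, from cell import arm, cams, ticket gives the robot as it stands.
- The arm moves only by the tool play_rows, never from a script. Its argument "steps" is a list of rows, each a list of 3 entries, a list of its own where there are three numbers: the turn, a rotation vector about the tool's x, y, z in degrees, then the shift along the tool's x, y, z in cm, then the closure, from 0 (fully open) to 1 (shut). A call has 1 to 8 rows; each row shifts and turns the commanded pose from where the row before left it, along the tool's axes as they then stand; what a row does not reach is not made up. A row lasts 1/12 s, in which the tool goes at most 41.7 mm and 7.16 degrees, less where a joint would pass 70% of its speed; a pose out of reach is approached as far as the arm can. A call with a gripper value outside its range is refused whole. The fingers move at their own pace and stop on an object; "squeeze" is the grip in N (left out, the last holds). Time passes only in rows, so rows that do not move let the fingers close. It gives the time, the measured TCP pose, the force, the opening and the grip force at its end, in the units of the state.
- arm.get_state(): the state, without advancing time (a new reading comes with each control period).
- cams.camera(name): name is "scene" or "top" or "wrist"; returns a dict with "color" (384x512x3 uint8, red, green, blue), "range_z" (384x512 float32, mm along the optical axis (not along the pixel's ray), 0 where there is no reading), "fx", "fy", "cx", "cy" (pixels), "cam_to_world" (4x4, takes a point from camera to world coordinates); the wrist camera has in their place "tool_from_camera" (4x4, takes a point from camera to tool coordinates, whose origin is the TCP and whose axes are the flange's). Camera axes: x right, y down, z forward; pixel columns grow to the right and rows downward; lengths in mm; the calibration is good to about 2 mm. A picture is of the moment at which its call begins: read the wrist's pose just before it.
- ticket.sign_off(): hands the job in; it is judged then, once.
The state is a dict: "t": time; "q": joint angles; "joint_vel": joint speeds; "joint_torque": joint torques, N m; "tool_pos": TCP position; "orientation": TCP orientation; "force": force on the tool from outside, world axes, zero at the start; "moment": the same for the moment, N m; "gripper_width": finger opening in mm; "grasp_force": force on a finger pad.
Only numpy, scipy, OpenCV 4.12 (cv2) and the standard library are available. Lean on these libraries where they do the work, as an engineer would, in place of code of your own. Each camera call takes 0.05 s, during which the arm holds its last target. There are 200 camera calls.

## Working session

There is one attempt and no reset: what is moved stays moved. The work goes in short steps, Python scripts to look and compute and a tool call to move; the robot and the scene stay as the last step left them, time stands still between calls to the robot, and variables do not carry over. Pictures are saved under pics/ and viewed, at most 10 in all, crops included, and the job is handed in when it is done.

Besides the shell and the picture viewer there is one more tool, called after "Call:" by a JSON object that holds its "method" and its "body", one argument or row to a line. play_rows: Moves the arm, as the interface text tells. Its arguments: {"type":"object","properties":{"steps":{"type":"array","items":{"type":"array"}},"squeeze":{"type":"number"}},"required":["steps"]}

```bash
mkdir -p pics; cat > h.py <<'E'
import numpy as np, cv2
from cell import arm, cams, ticket
def pts(c):
    z=c["range_z"]; v,u=np.mgrid[:384,:512]
    p=np.stack([(u-c["cx"])/c["fx"]*z,(v-c["cy"])/c["fy"]*z,z,np.ones_like(z)],-1)
    w=(p@np.array(c["cam_to_world"]).T)[...,:3]; w[z==0]=np.nan
    return w
E
python3 - <<'E'
from h import *
for n in ("top","scene"):
    c=cams.camera(n); np.savez("%s0.npz"%n,**c)
    cv2.imwrite("pics/%s0.png"%n,cv2.resize(c["color"][...,::-1],(768,576)))
    print(n,c["fx"],np.round(c["cam_to_world"],3).tolist(),(c["range_z"]>0).mean())
print(arm.get_state())
E
```

```text
top 407.0620683047342 [[0.021, -0.984, 0.176, 308.761], [-1.0, -0.023, -0.012, 52.739], [0.016, -0.175, -0.984, 1300.072], [0.0, 0.0, 0.0, 1.0]] 0.9961446126302084
scene 356.4005315321053 [[0.31, 0.782, -0.541, 1105.64], [0.951, -0.253, 0.179, -176.483], [0.003, -0.57, -0.822, 1019.303], [0.0, 0.0, 0.0, 1.0]] 0.9959818522135416
{'t': 0.1, 'q': array([ 9.36491159e-01,  5.28397216e-01,  1.43376680e+00, -1.37120561e-05,
        1.18141180e+00, -1.78474164e-01]), 'joint_vel': array([ 6.23975161e-04,  5.74483438e-05, -1.73411306e-03,  1.78991577e-05,
        1.20360840e-03, -3.95049605e-04]), 'joint_torque': array([-5.07617517e-05, -4.40990102e+01, -1.77150196e+01,  6.34984067e-02,
        5.34109015e-02, -3.71414183e-05]), 'tool_pos': array([274.68509279, 560.64848105, 213.15710245]), 'orientation': array([ 2.25944771e-01,  9.74139609e-01, -9.13326893e-04, -3.86143788e-04]), 'force': array([-0.24436749,  0.48166535,  0.21480421]), 'moment': array([ 0.01455632, -0.03508571,  0.00296639]), 'grasp_force': 0.0, 'gripper_width': 86.9261905258572}
```

View pics/top0.png

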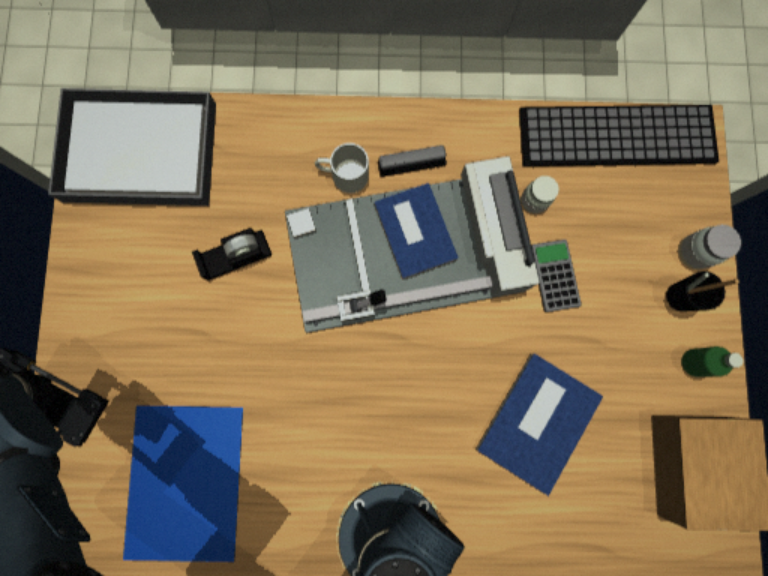

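View pics/scene0.png

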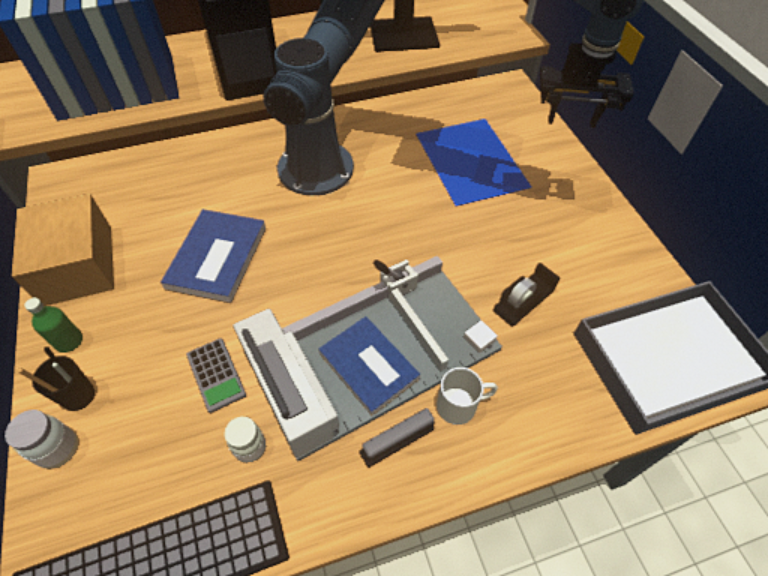

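The top view (768-px scale) shows the punch turned about 10°. The head is on the right at (500,220), the rail runs from (303,318) to (490,285), and the fence bar lies between (350,200) and (365,290). The lever grip is at (378,297), leaning towards the head, and the pad is askew at (415,230). The scene view agrees, with the lever at (385,268) and the bar at (420,325).

```bash
cat >> h.py <<'E'
def cloud(tag="0",live=False):
    P=[];C=[]
    for n in ("top","scene"):
        c=cams.camera(n) if live else dict(np.load("%s%s.npz"%(n,tag)))
        P.append(pts(c)); C.append(c["color"])
    return P,C
E
python3 - <<'E'
from h import *
P,C=cloud()
for n,w,c in zip(("top","scene"),P,C):
    f=w.reshape(-1,3); col=c.reshape(-1,3).astype(int)
    f0=np.isfinite(f[:,0])
    roi=f0&(f[:,0]>330)&(f[:,0]<760)&(f[:,1]>-260)&(f[:,1]<260)
    print(n,"desk z",np.median(f[roi&(f[:,2]<10)],0)[2])
    grey=(col.max(1)-col.min(1))<30
    def show(name,m):
        q=f[m][:,:2].astype(np.float32)
        if len(q)<5: print(name,len(q));return
        (cx,cy),(a,b),t=cv2.minAreaRect(q)
        d=cv2.fitLine(q,cv2.DIST_HUBER,0,.01,.01).ravel()
        print(name,len(q),"rect",np.round([cx,cy,a,b,t],1),"line ang",round(np.degrees(np.arctan2(d[1],d[0])),2),"at",d[2:],"z",np.median(f[m][:,2]))
    show("bed",roi&grey&(abs(f[:,2]-18)<4))
    blue=(col[:,2]>col[:,0]+25)&(f[:,2]>35)&(f[:,2]<50)
    show("pad",roi&blue)
    show("rail",roi&(abs(f[:,2]-55)<3)&(f[:,0]<500))
    show("bar",roi&(abs(f[:,2]-62)<3.5)&(f[:,1]<120)&(f[:,1]>20)&(f[:,0]<650)&(f[:,0]>450))
    show("head",roi&(abs(f[:,2]-118)<4)&(f[:,1]<-50))
    m=roi&(f[:,2]>95)&(f[:,1]>0)&(f[:,1]<150)&(f[:,0]<500)
    print("lever",np.round(f[m][np.argsort(-f[m][:,2])][:200:8],0).tolist())
E
```

```text
top desk z -0.2420345937196089
bed 5165 rect [600.7  21.8 314.8 403.4  11.9] line ang -88.48 at [561.364     45.647495] z 17.715093571211128
pad 1759 rect [627.1 -41.4 176.  124.6  21.3] line ang 7.7 at [626.67474  -49.813114] z 41.65272386796778
rail 451 rect [484.7 -27.5  65.3 440.3  11.5] line ang -78.86 at [468.2085    20.226332] z 54.829158400887536
bar 258 rect [550.6  84.1 199.1  70.3   1.1] line ang 10.06 at [563.90295  77.37992] z 62.1076077374787
head 1446 rect [ 624.8 -206.   268.8   94.8   11.2] line ang 15.37 at [ 618.5072  -192.95477] z 117.58076145078587
lever [[471.0, 28.0, 147.0], [469.0, 28.0, 144.0], [478.0, 28.0, 142.0], [475.0, 31.0, 140.0], [464.0, 36.0, 138.0], [461.0, 39.0, 135.0], [467.0, 39.0, 133.0], [471.0, 42.0, 130.0], [456.0, 42.0, 127.0], [454.0, 39.0, 122.0], [454.0, 44.0, 121.0], [464.0, 53.0, 114.0], [462.0, 56.0, 106.0], [465.0, 59.0, 100.0]]
scene desk z 1.1659707056358002
bed 4180 rect [629.1   1.8 294.6 445.   11.3] line ang -66.52 at [595.3757  53.178 ] z 18.887276234684634
pad 1805 rect [625.2 -44.5 177.9 125.2  21. ] line ang 11.02 at [632.07697  -53.583797] z 42.89502122224769
rail 414 rect [476.5   4.2  57.8 370.8   7.7] line ang -79.5 at [471.93503     1.5946137] z 55.50281816389122
bar 270 rect [546.5  65.8  84.8 200.2  84.1] line ang 11.76 at [562.6203   72.79402] z 62.73700202335891
head 1744 rect [ 624.9 -211.2  270.6   94.9   11.8] line ang 11.93 at [ 634.6244 -194.3329] z 118.75848534217891
lever [[470.0, 28.0, 147.0], [466.0, 23.0, 145.0], [478.0, 25.0, 142.0], [456.0, 26.0, 141.0], [463.0, 37.0, 134.0], [479.0, 35.0, 130.0], [465.0, 46.0, 123.0], [474.0, 46.0, 114.0], [468.0, 59.0, 101.0]]
```

```bash
cat >> h.py <<'E'
from scipy.spatial.transform import Rotation as Rn
YAW=np.radians(11.4); O=np.array([587.1,-19.5])
EX=np.array([np.cos(YAW),np.sin(YAW)]); EY=np.array([-EX[1],EX[0]])
def topunch(f):
    d=f[...,:2]-O; return np.stack([d@EX,d@EY,f[...,2]],-1)
E
python3 - <<'E'
from h import *
P,C=cloud()
for n,w,c in zip(("top","scene"),P,C):
    p=topunch(w).reshape(-1,3)
    x,y,z=p.T
    col=c.reshape(-1,3).astype(int)
    pc=lambda m,k:np.round(np.percentile(p[m][:,k],[1,10,50,90,99]),1)
    m=(abs(z-118)<3)&(y<-120)&(abs(x)<160)&(y>-260); print(n,"head x",pc(m,0),"y",pc(m,1))
    for a,b in((-120,-50),(50,120)):
        k=m&(x>a)&(x<b); print("  y at",a,pc(k,1))
    m=(abs(z-62)<3)&(x>-70)&(x<140)&(y>60)&(y<150); print("bar x",pc(m,0),"y",pc(m,1)); 
    q=np.polyfit(x[m],y[m],1);print(" bar slope deg",np.degrees(q[0]),"y at20",np.polyval(q,20))
    m=(abs(z-55)<2)&(x<-85)&(x>-125)&(y<40)&(y>-140); q=np.polyfit(y[m],x[m],1); print("rail x",pc(m,0),"slope",np.degrees(q[0]))
    m=(abs(z-18)<4)&(abs(x)<160)&(abs(y)<280)&((col.max(1)-col.min(1))<30); print("bed x",pc(m,0),"y",pc(m,1))
    m=(abs(z-75)<3)&(x<-70)&(x>-140)&(y>40)&(y<180); print("saddle x",pc(m,0),"y",pc(m,1))
    m=(z>100)&(x<-70)&(x>-140)&(y>-20)&(y<180); print("lever x",pc(m,0),"y",pc(m,1),"z",pc(m,2))
    m=(z>20)&(x>140)&(x<300)&(y>-10)&(y<200); print("mug/stapler x",pc(m,0),"y",pc(m,1))
def rel(tx,ty):  # punch -> world
    return O+tx*EX+ty*EY
print(rel(-105,0),rel(20,120))
E
```

```text
top head x [-132.3 -115.   -13.4  117.1  132.3] y [-236.4 -218.6 -177.4 -152.  -145. ]
  y at -120 [-238.  -221.8 -190.8 -164.4 -150.7]
  y at 50 [-232.9 -212.4 -170.8 -148.5 -144. ]
bar x [-67.9 -53.7  18.9  97.3 116. ] y [ 91.1  92.9  99.  105.5 106.9]
 bar slope deg 0.6067980789607594 y at20 99.06909513075058
rail x [-117.  -114.9 -105.2  -96.2  -94.3] slope -0.6806490837151031
bed x [-134.5 -118.9  -10.   103.5  130.8] y [-272.4 -131.2   72.7  207.3  236.5]
saddle x [-131.7 -129.7 -109.2  -84.3  -82.8] y [ 91.1  97.2 124.9 151.1 157.9]
lever x [-119.3 -117.2 -107.6  -98.   -94.2] y [ 66.1  69.9  82.7  96.6 101.9] z [102.7 108.1 131.2 142.9 147. ]
mug/stapler x [148.9 151.7 195.7 223.1 226.4] y [ -8.    8.6  82.1 125.9 153.6]
scene head x [-131.9 -108.3   25.5  120.5  133.2] y [-242.  -236.8 -183.1 -156.5 -148.6]
  y at -120 [-242.6 -237.7 -193.6 -167.2 -151.8]
  y at 50 [-241.4 -236.3 -181.2 -154.2 -148.3]
bar x [-66.2 -46.6  28.  100.7 115.8] y [ 86.9  88.4  95.  101.7 103.9]
 bar slope deg 0.506239834652525 y at20 94.71263110725114
rail x [-118.8 -116.3 -106.7  -97.   -95.4] slope -0.5690239749856647
bed x [-97.1 -80.9  19.1 122.5 133.2] y [-207.7 -121.9   69.8  200.9  231.3]
saddle x [-133.  -128.7  -93.4  -83.7  -81.8] y [ 86.8  95.1 123.9 147.4 155.2]
lever x [-118.4 -112.5 -100.2  -95.8  -94.7] y [61.5 64.  74.9 89.4 99.2] z [101.6 112.9 134.3 145.3 146.7]
mug/stapler x [151.1 154.8 194.9 223.8 227.5] y [ -7.5   9.6  78.5 119.1 146. ]
[484.17152666 -40.25402074] [582.98654265 102.08568776]
```

```bash
sed -i 's/radians(11.4)/radians(12.0)/' h.py; cat >> h.py <<'E'
def goto(x,y,z):
    """needed turn (deg) and shift (cm) in the squared tool frame to TCP at punch x,y,z"""
    s=arm.get_state(); R=Rn.from_quat(s["orientation"]); t=np.append(O+x*EX+y*EY,z)
    Rg=Rn.from_matrix(np.c_[np.append(-EX,0),np.append(EY,0),[0,0,-1]])
    print("t",round(s["t"],2),"punch",np.round(topunch(s["tool_pos"]),1),"turn",np.round((R.inv()*Rg).as_rotvec(degrees=True),2),
     "shift in goal axes",np.round(Rg.inv().apply(t-s["tool_pos"])/10,2),"F",np.round(np.r_[s["force"][:2]@EX,s["force"][:2]@EY,s["force"][2]],1),"q",np.round(s["q"],2))
E
python3 -c "
from h import *
goto(-105,28,210)"
```

```text
t 0.1 punch [-185.   632.4  213.2] turn [ -0.1   -0.06 -38.12] shift in goal axes [ -8.   -60.44   0.32] F [-0.1  0.5  0.2] q [ 0.94  0.53  1.43 -0.    1.18 -0.18]
```

Call:
{"method": "play_rows", "body": {
  "steps": [
    [[0, 0, -6.35], [0, 0, 0], 1],
    [[0, 0, -6.35], [0, 0, 0], 1],
    [[0, 0, -6.35], [0, 0, 0], 1],
    [[0, 0, -6.35], [0, 0, 0], 1],
    [[0, 0, -6.35], [0, 0, 0], 1],
    [[0, 0, -6.35], [0, 0, 0], 1],
    [[0, 0, 0], [0, 0, 0], 1]
  ]
}}

```text
t: 0.68
tool_pos: [274.9, 560.8, 213.5]
orientation: [-0.105, 0.994, -0.0, -0.0]
force: [0.2, -0.2, -0.6]
gripper_width: 48.1
grasp_force: 0.0
```

```bash
python3 -c "
from h import *
goto(-105,28,210)"
```

```text
t 0.68 punch [-184.8  632.6  213.5] turn [-0.05 -0.05  0.09] shift in goal axes [ -7.98 -60.46   0.35] F [ 0.1 -0.2 -0.6] q [ 0.94  0.53  1.43 -0.    1.18 -0.85]
```

Call:
{"method": "play_rows", "body": {
  "steps": [
    [[0, 0, 0], [-0.5, -3.78, 0], 1],
    [[0, 0, 0], [-0.5, -3.78, 0], 1],
    [[0, 0, 0], [-0.5, -3.78, 0], 1],
    [[0, 0, 0], [-0.5, -3.78, 0], 1],
    [[0, 0, 0], [-0.5, -3.78, 0], 1],
    [[0, 0, 0], [-0.5, -3.78, 0], 1],
    [[0, 0, 0], [-0.5, -3.78, 0], 1],
    [[0, 0, 0], [-0.5, -3.78, 0], 1]
  ]
}}

```text
t: 1.35
tool_pos: [377.1, 272.0, 214.0]
orientation: [-0.103, 0.995, -0.0, -0.0]
force: [0.8, -0.4, 0.7]
gripper_width: 1.8
grasp_force: 0.0
```

Call:
{"method": "play_rows", "body": {
  "steps": [
    [[0, 0, 0], [-0.5, -3.78, 0], 1],
    [[0, 0, 0], [-0.5, -3.78, 0], 1],
    [[0, 0, 0], [-0.5, -3.78, 0], 1],
    [[0, 0, 0], [-0.5, -3.78, 0], 1],
    [[0, 0, 0], [-0.5, -3.78, 0], 1],
    [[0, 0, 0], [-0.5, -3.78, 0], 1],
    [[0, 0, 0], [-0.5, -3.78, 0], 1],
    [[0, 0, 0], [-0.5, -3.78, 0], 1]
  ]
}}

```text
t: 2.02
tool_pos: [479.1, -15.7, 214.1]
orientation: [-0.103, 0.995, 0.0, -0.0]
force: [0.8, 0.1, 0.3]
gripper_width: 0.7
grasp_force: 0.0
```

Call:
{"method": "play_rows", "body": {
  "steps": [
    [[0, 0, 0], [0, 0, 0], 1],
    [[0, 0, 0], [0, 0, 0], 1]
  ]
}}

```text
t: 2.18
tool_pos: [479.6, -15.7, 213.9]
orientation: [-0.101, 0.995, 0.0, 0.0]
force: [-0.7, 0.3, -0.0]
gripper_width: 0.6
grasp_force: 0.0
```

```bash
python3 - <<'E'
from h import *
goto(-105,28,148)
c=cams.camera("wrist"); s=arm.get_state()
cv2.imwrite("pics/w1.png",c["color"][...,::-1])
z=c["range_z"]; v,u=np.mgrid[:384,:512]
p=np.stack([(u-c["cx"])/c["fx"]*z,(v-c["cy"])/c["fy"]*z,z,np.ones_like(z)],-1)@np.array(c["tool_from_camera"]).T
w=p[...,:3]@Rn.from_quat(s["orientation"]).as_matrix().T+s["tool_pos"]
w[z==0]=np.nan; P=topunch(w).reshape(-1,3); x,y,zz=P.T
pc=lambda m,k:np.round(np.percentile(P[m][:,k],[1,10,50,90,99]),1) if m.sum()>5 else m.sum()
for a in(100,110,120,130,140):
  m=(abs(zz-a)<5)&(x<-70)&(x>-140)&(y>45)&(y<180);print("lever",a,m.sum(),pc(m,0),pc(m,1))
m=(abs(zz-62)<3)&(x>-70)&(x<140)&(y>60)&(y<150);print("bar",m.sum(),pc(m,0),pc(m,1))
m=(abs(zz-75)<3)&(x<-70)&(x>-140)&(y>40)&(y<180);print("saddle",m.sum(),pc(m,0),pc(m,1))
E
```

```text
t 2.18 punch [-104.4   26.1  213.9] turn [ 0.01  0.   -0.4 ] shift in goal axes [0.06 0.19 6.59] F [-0.6  0.5 -0. ] q [-0.27  0.33  1.79  0.    1.02 -2.04]
lever 100 76 [-113.3 -113.1 -108.  -101.8 -100.5] [ 99.3 100.7 103.3 106.4 107. ]
lever 110 46 [-119.4 -119.  -108.8 -101.8  -95.8] [ 84.5  90.3  98.3  99.9 100.6]
lever 120 175 [-119.4 -119.  -110.9  -99.3  -95.5] [80.6 86.9 91.4 94.9 95.9]
lever 130 190 [-119.4 -118.9 -110.9  -99.1  -95.3] [73.1 80.  84.7 88.  89. ]
lever 140 573 [-119.1 -117.1 -107.7  -98.1  -95.2] [66.7 68.  73.2 79.7 82. ]
bar 234 [-69.1 -67.9 -60.6 -53.5 -52.2] [ 91.3  92.6  98.9 105.1 106.6]
saddle 1385 [-131.3 -129.7 -122.   -84.8  -82.5] [ 92.6 104.2 127.9 153.6 159.7]
```

View pics/w1.png

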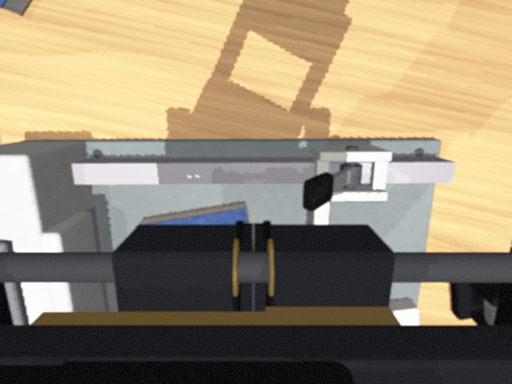

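The wrist view shows the lever grip at (318,190), still leaning towards the head, with the closed fingers on its head side. Depth gives grip centre punch x ≈ -107, its end at y ≈ 66, and the pivot at y ≈ 126. I'll lower the fingers and push the lever over.

Call:
{"method": "play_rows", "body": {
  "steps": [
    [[0, 0, -0.4], [0.2, 0, 1.5], 1],
    [[0, 0, 0], [0, 0, 1.7], 1],
    [[0, 0, 0], [0, 0, 1.7], 1],
    [[0, 0, 0], [0, 0, 1.7], 1],
    [[0, 0, 0], [0, 1.0, 0], 1],
    [[0, 0, 0], [0, 1.0, 0], 1],
    [[0, 0, 0], [0, 0.5, 0], 1],
    [[0, 0, 0], [0, 0.5, 0], 1]
  ]
}}

```text
t: 2.9
tool_pos: [470.5, 16.7, 149.0]
orientation: [-0.109, 0.994, -0.0, 0.001]
force: [-0.4, 0.2, 0.4]
gripper_width: 0.2
grasp_force: 0.0
```

Call:
{"method": "play_rows", "body": {
  "steps": [
    [[0, 0, 0], [0, 0.9, 0], 1],
    [[0, 0, 0], [0, 0.9, 0], 1],
    [[0, 0, 0], [0, 0.9, 0], 1],
    [[0, 0, 0], [0, 0.9, 0], 1],
    [[0, 0, 0], [0, 0.9, 0], 1],
    [[0, 0, 0], [0, 0.9, 0], 1],
    [[0, 0, 0], [0, 0.9, 0], 1]
  ]
}}

```text
t: 3.48
tool_pos: [456.8, 77.5, 148.1]
orientation: [-0.108, 0.994, 0.0, -0.0]
force: [-0.8, -0.8, 0.5]
gripper_width: 0.6
grasp_force: 0.0
```

```bash
python3 -c "
from h import *
goto(-107,147,148)"
```

```text
t 3.48 punch [-107.3  122.   148.1] turn [ 0.   -0.    0.38] shift in goal axes [-0.03  2.5   0.01] F [-1.  -0.6  0.5] q [-0.07  0.42  1.9   0.    0.83 -1.86]
```

Call:
{"method": "play_rows", "body": {
  "steps": [
    [[0, 0, 0.3], [0, 0.6, 0], 1],
    [[0, 0, 0], [0, 0.6, 0], 1],
    [[0, 0, 0], [0, 0.5, 0], 1],
    [[0, 0, 0], [0, 0.4, 0], 1],
    [[0, 0, 0], [0, 0.3, 0], 1]
  ]
}}

```text
t: 3.9
tool_pos: [451.9, 100.4, 148.0]
orientation: [-0.105, 0.994, -0.0, 0.0]
force: [-1.0, -0.2, 0.1]
gripper_width: 0.6
grasp_force: 0.0
```

```bash
cat >> h.py <<'E'
def fence():
    P,C=cloud(live=True)
    for n,w in zip(("top","scene"),P):
        p=topunch(w).reshape(-1,3); x,y,z=p.T
        pc=lambda m,k:np.round(np.percentile(p[m][:,k],[1,10,50,90,99]),1) if m.sum()>5 else m.sum()
        m=(abs(z-62)<3)&(x>-40)&(x<140)&(y>-60)&(y<150);print(n,"bar y",m.sum(),pc(m,1))
        m=(abs(z-75)<3)&(x<-70)&(x>-140)&(y>-60)&(y<200);print(n,"saddle y",m.sum(),pc(m,1))
        m=(abs(z-118)<3)&(abs(x)<120)&(y<-100)&(y>-260);print(n,"head y",m.sum(),pc(m,1))
        for a in(110,125,140):
          m=(abs(z-a)<6)&(x<-92)&(x>-122)&(y>-90)&(y<220);print(n," lever",a,m.sum(),pc(m,1))
        c=C[n=="scene"].reshape(-1,3).astype(int)
        m=(c[:,2]>c[:,0]+25)&(abs(z-42)<5)&(abs(x)<180)&(y>-170)&(y<90)
        if m.sum()>50: print(n,"pad",m.sum(),np.round(np.array(cv2.minAreaRect(p[m][:,:2].astype(np.float32))[0]+cv2.minAreaRect(p[m][:,:2].astype(np.float32))[1]+(cv2.minAreaRect(p[m][:,:2].astype(np.float32))[2],)),1))
    return C
E
python3 - <<'E'
from h import *
goto(-107,152,148)
C=fence()
cv2.imwrite("pics/s2.png",cv2.resize(C[1][100:300,180:360,::-1],None,fx=3,fy=3))
E
```

```text
t 3.9 punch [-107.3  145.4  148. ] turn [-0.    0.    0.09] shift in goal axes [-0.03  0.66  0.  ] F [-1.  -0.   0.1] q [-0.02  0.42  1.9  -0.    0.83 -1.81]
top bar y 140 [ 91.2  92.4  98.6 105.2 106.4]
top saddle y 2 2
top head y 1114 [-235.5 -216.1 -175.4 -152.2 -145.3]
top  lever 110 0 0
top  lever 125 3 3
top  lever 140 0 0
top pad 1680 [ 34.5 -29.6 175.7 124.7   9.1]
scene bar y 206 [ 87.2  88.   94.2 101.6 102.7]
scene saddle y 111 [ 89.2  97.5 124.8 150.4 156.4]
scene head y 1445 [-242.3 -237.5 -180.8 -155.9 -149.2]
scene  lever 110 5 5
scene  lever 125 16 [75.8 77.9 83.4 89.6 90.1]
scene  lever 140 34 [62.8 64.6 69.5 76.8 80.1]
scene pad 1788 [ 32.2 -32.5 176.1 125.9   8.7]
```

View pics/s2.png

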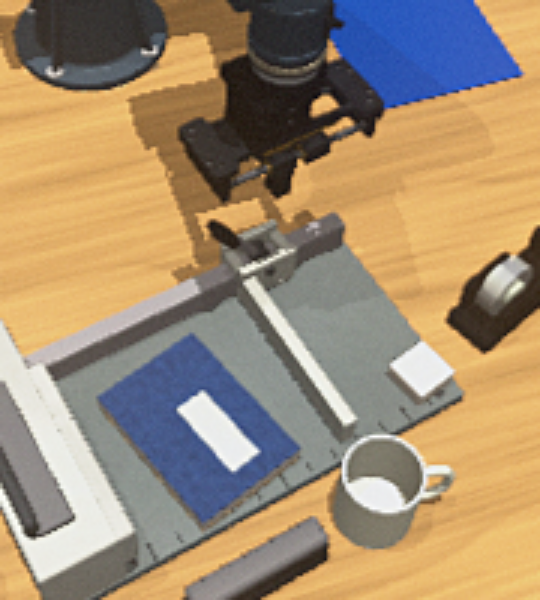

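The lever hasn't moved: it still leans to the head at crop (228,238), and the fingers sit past it. I'll check where the fingertips really are.

```bash
python3 - <<'E'
from h import *
for n in ("scene","top"):
    c=cams.camera(n); p=topunch(pts(c)); x,y,z=p.reshape(-1,3).T
    print(n)
    for a in range(95,230,10):
        m=(abs(z-a)<5)&(x>-260)&(x<60)&(y>0)&(y<330)
        if m.sum()>3: print(a,m.sum(),"x",np.round(np.percentile(x[m],[2,50,98])),"y",np.round(np.percentile(y[m],[2,25,50,75,98])))
    # project the expected fingertip
    s=arm.get_state(); M=np.linalg.inv(c["cam_to_world"])
    for d in(0,25):
        q=M@np.append(s["tool_pos"]-[0,0,d],1); print("proj",d,q[0]/q[2]*c["fx"]+c["cx"],q[1]/q[2]*c["fy"]+c["cy"],q[2])
E
```

```text
scene
95 14 x [-111. -100.   59.] y [ 95. 101. 106. 323. 329.]
115 10 x [-113.  -97.  -95.] y [81. 87. 89. 92. 92.]
125 10 x [-114.  -96.  -93.] y [76. 80. 83. 86. 88.]
135 15 x [-112.  -97.  -93.] y [65. 73. 77. 79. 82.]
145 25 x [-116. -105.  -94.] y [63. 65. 68. 70. 75.]
155 4 x [-106.  -99.  -98.] y [135. 136. 141. 147. 149.]
165 19 x [-117. -100.  -98.] y [134. 134. 138. 145. 152.]
175 17 x [-117. -100.  -97.] y [134. 135. 136. 147. 152.]
185 15 x [-103.  -99.  -98.] y [133. 137. 143. 149. 154.]
195 4 x [-100. -100.  -98.] y [135. 139. 145. 149. 151.]
225 10 x [-139. -104.  -74.] y [ 57.  57.  57. 181. 224.]
proj 0 272.13851108923427 164.85141090156853 1119.1273940930162
proj 25 271.7846860294527 169.7918610700826 1139.6682129536173
top
proj 0 229.5904865176139 202.14323680359558 1158.6171469301519
proj 25 229.9110659670126 203.21394033188847 1183.2262427264345
```

The xy agrees, but the fingertips measure about z ≈ 153 where I expected 123. They pass just over the lever, so the visible tips are close to the reported TCP height. I'll go back over the lever, check the finger length with the wrist camera, and push lower.

Call:
{"method": "play_rows", "body": {
  "steps": [
    [[0, 0, 0], [0, 0, -2.0], 1],
    [[0, 0, 0], [0, -2.0, 0], 1],
    [[0, 0, 0], [0, -2.0, 0], 1],
    [[0, 0, 0], [0, -2.0, 0], 1],
    [[0, 0, 0], [0, -2.0, 0], 1],
    [[0, 0, 0], [0, -2.0, 0], 1],
    [[0, 0, 0], [0, -2.0, 0], 1],
    [[0, 0, 0], [0, 0, 2.0], 1]
  ]
}}

```text
t: 4.77
tool_pos: [481.9, -21.7, 150.7]
orientation: [-0.104, 0.995, -0.003, 0.005]
force: [1.6, 0.6, 0.8]
gripper_width: 0.4
grasp_force: 0.0
```

Call:
{"method": "play_rows", "body": {
  "steps": [
    [[0, 0, 0], [0, 0, 1.0], 1],
    [[0, 0, 0], [0, 0, 1.0], 1],
    [[0, 0, 0], [0, 0, 1.0], 1],
    [[0, 0, 0], [0, 0, 0], 1]
  ]
}}

```text
t: 5.1
tool_pos: [475.9, -17.5, 116.5]
orientation: [-0.105, 0.994, 0.001, -0.002]
force: [-0.0, 0.1, -0.6]
gripper_width: 0.5
grasp_force: 0.0
```

```bash
python3 - <<'E'
from h import *
goto(-107,147,118)
for n in ("scene","top"):
    c=cams.camera(n); p=topunch(pts(c)); x,y,z=p.reshape(-1,3).T
    print(n)
    for a in range(80,215,10):
        m=(abs(z-a)<5)&(x>-180)&(x<-50)&(y>-40)&(y<50)
        if m.sum()>3: print(a,m.sum(),"x",np.round(np.percentile(x[m],[2,50,98])),"y",np.round(np.percentile(y[m],[2,50,98])))
c=cams.camera("wrist"); z=c["range_z"]; v,u=np.mgrid[:384,:512]
p=(np.stack([(u-c["cx"])/c["fx"]*z,(v-c["cy"])/c["fy"]*z,z,np.ones_like(z)],-1)@np.array(c["tool_from_camera"]).T)[...,:3].reshape(-1,3)
m=(z.ravel()>0)&(abs(p[:,0])<60)&(abs(p[:,1])<40)&(p[:,2]<60)
for a in range(-120,60,10):
    k=m&(abs(p[:,2]-a)<5)
    if k.sum()>5: print("tool z",a,k.sum(),np.round(np.percentile(p[k],[2,98],axis=0)[:,:2]).tolist())
E
```

```text
t 5.1 punch [-108.3   25.1  116.5] turn [ 0.09 -0.18  0.03] shift in goal axes [-0.13 12.19 -0.15] F [-0.   0.1 -0.6] q [-0.27  0.49  1.89 -0.    0.76 -2.05]
scene
130 13 x [-116. -101.  -99.] y [14. 19. 32.]
140 16 x [-111. -100.  -98.] y [13. 21. 32.]
150 14 x [-103. -100.  -98.] y [15. 24. 31.]
160 7 x [-101.  -99.  -98.] y [13. 29. 33.]
170 4 x [-100.  -99.  -98.] y [33. 35. 37.]
200 19 x [-105.  -73.  -71.] y [-10.  17.  46.]
210 75 x [-91. -75. -70.] y [-39.  -4.  47.]
top
tool z -120 17800 [[21.0, -38.0], [27.0, 38.0]]
tool z -110 8620 [[23.0, -38.0], [26.0, 37.0]]
tool z -100 18873 [[23.0, -33.0], [38.0, 32.0]]
tool z -90 4412 [[26.0, -39.0], [38.0, 39.0]]
tool z -80 539 [[9.0, -32.0], [38.0, 31.0]]
tool z -70 68 [[-2.0, -5.0], [11.0, 5.0]]
tool z -60 720 [[-9.0, -5.0], [5.0, 5.0]]
tool z -40 181 [[9.0, -6.0], [11.0, 6.0]]
tool z -30 330 [[6.0, -7.0], [12.0, 7.0]]
tool z -20 269 [[9.0, -8.0], [12.0, 8.0]]
tool z -10 171 [[9.0, -9.0], [12.0, 9.0]]
```

The wrist camera gives closed fingertips at tool z ≈ -7 with a half-thickness of about 10 mm, and both views agree. I'll use tip z = TCP z + 8 and push the lever.

Call:
{"method": "play_rows", "body": {
  "steps": [
    [[0, 0, 0], [-0.1, 0, 0.7], 1],
    [[0, 0, 0], [0, 1.0, 0], 1],
    [[0, 0, 0], [0, 1.0, 0], 1],
    [[0, 0, 0], [0, 1.0, 0], 1],
    [[0, 0, 0], [0, 1.0, 0], 1],
    [[0, 0, 0], [0, 1.0, 0], 1],
    [[0, 0, 0], [0, 1.0, 0], 1]
  ]
}}

```text
t: 5.83
tool_pos: [465.5, 42.0, 111.8]
orientation: [-0.106, 0.994, -0.001, 0.0]
force: [-0.8, -4.9, 4.1]
gripper_width: 0.8
grasp_force: 4.0
```

Call:
{"method": "play_rows", "body": {
  "steps": [
    [[0, 0, 0], [0, 1.0, 0], 1],
    [[0, 0, 0], [0, 1.0, 0], 1],
    [[0, 0, 0], [0, 1.0, 0], 1],
    [[0, 0, 0], [0, 1.0, 0], 1]
  ]
}}

```text
t: 6.17
tool_pos: [457.8, 81.7, 111.9]
orientation: [-0.106, 0.994, -0.0, 0.001]
force: [0.3, -2.2, 2.2]
gripper_width: 0.4
grasp_force: 1.2
```

```bash
python3 - <<'E'
from h import *
goto(-107,147,110)
fence()
E
```

```text
t 6.17 punch [-105.4  125.9  111.9] turn [-0.06  0.15  0.13] shift in goal axes [0.16 2.11 0.19] F [-0.2 -2.2  2.2] q [-0.06  0.49  1.93 -0.    0.73 -1.85]
top bar y 126 [125.4 126.8 133.2 139.4 140.8]
top saddle y 8 [171.3 175.1 184.3 192.6 194.3]
top head y 1114 [-234.6 -214.9 -175.5 -151.7 -145.1]
top  lever 110 0 0
top  lever 125 0 0
top  lever 140 0 0
top pad 1683 [ 34.3 -29.3 175.1 124.7   9. ]
scene bar y 204 [120.9 122.5 128.6 135.1 137.4]
scene saddle y 91 [122.6 127.9 153.4 185.  188.8]
scene head y 1457 [-242.2 -237.2 -181.  -156.2 -149.4]
scene  lever 110 6 [146.5 146.8 148.3 152.3 153.7]
scene  lever 125 22 [116.5 116.9 130.3 149.7 153. ]
scene  lever 140 31 [116.1 116.8 131.1 147.5 152.7]
scene pad 1785 [ 32.3 -32.  176.5 125.3   9.3]
```

The fence slid back to its outer end and the lever is near upright. The pivot is now at y ≈ 160, so I'll keep pushing the lever over.

Call:
{"method": "play_rows", "body": {
  "steps": [
    [[0, 0, 0], [0.15, 0.8, 0.1], 1],
    [[0, 0, 0], [0, 0.8, 0], 1],
    [[0, 0, 0], [0, 0.8, 0], 1],
    [[0, 0, 0], [0, 0.8, 0], 1],
    [[0, 0, 0], [0, 0.8, 0], 1],
    [[0, 0, 0], [0, 0.7, 0], 1],
    [[0, 0, 0], [0, 0.5, 0], 1]
  ]
}}

```text
t: 6.85
tool_pos: [444.1, 132.1, 109.9]
orientation: [-0.106, 0.994, 0.0, -0.0]
force: [-0.2, -1.2, -0.8]
gripper_width: 0.4
grasp_force: 0.7
```

```bash
python3 - <<'E'
from h import *
goto(-107,183,110)
C=fence()
cv2.imwrite("pics/s3.png",cv2.resize(C[1][100:300,180:360,::-1],None,fx=3,fy=3))
E
```

```text
t 6.85 punch [-108.3  178.   109.9] turn [ 0.01 -0.05  0.11] shift in goal axes [-0.13  0.5  -0.01] F [-0.4 -1.1 -0.8] q [ 0.05  0.49  1.93  0.    0.72 -1.74]
top bar y 141 [125.5 127.1 133.7 139.4 141. ]
top saddle y 3 3
top head y 1136 [-234.3 -214.5 -174.9 -151.5 -145.1]
top  lever 110 0 0
top  lever 125 0 0
top  lever 140 0 0
top pad 1687 [ 34.4 -29.7 175.9 124.4   9.3]
scene bar y 205 [121.2 122.3 129.  135.6 137.8]
scene saddle y 113 [123.1 128.9 157.8 180.4 189. ]
scene head y 1481 [-242.3 -237.3 -180.6 -155.9 -149.1]
scene  lever 110 9 [178.6 180.1 182.9 187.5 187.6]
scene  lever 125 31 [167.1 167.5 182.  192.8 198.6]
scene  lever 140 41 [166.4 168.2 195.  203.9 207.2]
scene pad 1789 [ 31.7 -32.  177.2 126.    9.3]
```

View pics/s3.png

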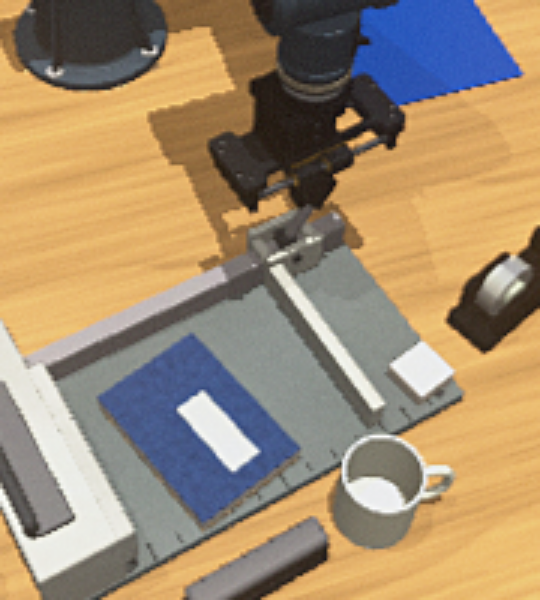

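The lever now leans away from the head at crop (300,222), about 1.1 rad, so the fence is free. It's at its outer end with the pad untouched. I'll nudge the lever fully over, then lift and go behind the bar.

Call:
{"method": "play_rows", "body": {
  "steps": [
    [[0, 0, 0], [0, 0.4, 0], 1],
    [[0, 0, 0], [0, 0.3, 0], 1],
    [[0, 0, 0], [0, -1.0, -1.5], 1],
    [[0, 0, 0], [0, 0, -3.0], 1],
    [[0, 0, 0], [-2.0, 0, 0], 1],
    [[0, 0, 0], [-2.5, -0.2, 0], 1],
    [[0, 0, 0], [-2.5, -0.2, 0], 1],
    [[0, 0, 0], [-2.5, -0.2, 0], 1]
  ]
}}

```text
t: 7.62
tool_pos: [540.3, 142.7, 155.4]
orientation: [-0.105, 0.994, 0.0, 0.0]
force: [0.9, 0.0, 0.2]
gripper_width: 0.3
grasp_force: 0.0
```

Call:
{"method": "play_rows", "body": {
  "steps": [
    [[0, 0, 0], [-2.5, 0, 0], 1],
    [[0, 0, 0], [-0.8, 0, 0], 1],
    [[0, 0, 0], [0, 0, 0], 1]
  ]
}}

```text
t: 7.87
tool_pos: [573.6, 149.5, 154.8]
orientation: [-0.105, 0.994, 0.0, 0.001]
force: [0.0, 0.4, 0.2]
gripper_width: 0.6
grasp_force: 0.0
```

```bash
python3 - <<'E'
from h import *
goto(20,163,30)
P,C=cloud(live=True)
x,y,z=topunch(P[1]).reshape(-1,3).T
for a in range(85,160,10):
    m=(abs(z-a)<5)&(x<-88)&(x>-126)&(y>60)&(y<240)
    if m.sum()>3: print(a,m.sum(),np.round(np.percentile(y[m],[2,50,98])))
m=(z>30)&(z<50)&(x>60)&(y>150)&(x<140)&(y<250);print("block",np.round(np.percentile(x[m],[2,98])),np.round(np.percentile(y[m],[2,98])))
E
```

```text
t 7.87 punch [ 21.9 168.2 154.8] turn [0.01 0.09 0.07] shift in goal axes [ 0.19 -0.52 12.48] F [0.1 0.4 0.2] q [ 0.07  0.56  1.57  0.    1.01 -1.72]
125 9 [190. 193. 199.]
135 8 [193. 200. 205.]
block [ 70. 120.] [178. 227.]
```

Call:
{"method": "play_rows", "body": {
  "steps": [
    [[0, 0, 0], [0, -0.3, 3.0], 1],
    [[0, 0, 0], [0, 0, 3.0], 1],
    [[0, 0, 0], [0, 0, 3.0], 1],
    [[0, 0, 0], [0, 0, 1.5], 1],
    [[0, 0, 0], [0, 0, 1.0], 1],
    [[0, 0, 0], [0, 0, 0.5], 1],
    [[0, 0, 0], [0, 0, 0], 1]
  ]
}}

```text
t: 8.55
tool_pos: [571.1, 146.2, 34.5]
orientation: [-0.105, 0.994, 0.0, -0.001]
force: [-0.4, -0.2, 0.3]
gripper_width: 0.4
grasp_force: 0.0
```

```bash
python3 - <<'E'
from h import *
goto(20,150,30)
for n in ("scene","top"):
    c=cams.camera(n); p=topunch(pts(c)); x,y,z=p.reshape(-1,3).T
    for a in range(25,140,10):
        m=(abs(z-a)<5)&(x>-20)&(x<60)&(y>144)&(y<190)
        if m.sum()>3: print(n,a,m.sum(),"x",np.round(np.percentile(x[m],[2,50,98])),"y",np.round(np.percentile(y[m],[2,50,98])))
E
```

```text
t 8.55 punch [ 18.8 165.4  34.5] turn [ 0.02 -0.13  0.08] shift in goal axes [-0.12 -1.54  0.45] F [-0.4 -0.1  0.3] q [ 0.06  0.73  1.65  0.    0.76 -1.72]
scene 25 51 x [-19.  32.  57.] y [155. 171. 189.]
scene 45 6 x [13. 26. 28.] y [155. 159. 172.]
scene 55 10 x [ 8. 26. 27.] y [154. 159. 171.]
scene 125 20 x [36. 55. 56.] y [147. 169. 186.]
scene 135 72 x [40. 48. 56.] y [145. 169. 189.]
```

Call:
{"method": "play_rows", "body": {
  "steps": [
    [[0, 0, 0], [0, -0.8, 0.4], 1],
    [[0, 0, 0], [0, -0.5, 0], 1],
    [[0, 0, 0], [0, -0.5, 0], 1],
    [[0, 0, 0], [0, -0.8, 0], 1],
    [[0, 0, 0], [0, -1.0, 0], 1],
    [[0, 0, 0], [0, -1.0, 0], 1],
    [[0, 0, 0], [0, -1.0, 0], 1],
    [[0, 0, 0], [0, -1.0, 0], 1]
  ]
}}

```text
t: 9.32
tool_pos: [586.5, 81.8, 31.6]
orientation: [-0.105, 0.994, 0.001, 0.0]
force: [-0.6, 5.3, 1.7]
gripper_width: 0.4
grasp_force: 2.7
```

Call:
{"method": "play_rows", "body": {
  "steps": [
    [[0, 0, 0], [0, -0.8, 0], 1],
    [[0, 0, 0], [0, -0.6, 0], 1],
    [[0, 0, 0], [0, -0.4, 0], 1],
    [[0, 0, 0], [0, 0, 0], 1]
  ]
}}

```text
t: 9.65
tool_pos: [590.5, 62.9, 31.3]
orientation: [-0.105, 0.994, -0.0, 0.0]
force: [-0.7, 0.4, -0.0]
gripper_width: 0.9
grasp_force: 0.2
```

```bash
python3 - <<'E'
from h import *
goto(20,-9,30)
fence()
E
```

```text
t 9.65 punch [20.5 79.9 31.3] turn [-0.06  0.03  0.06] shift in goal axes [ 0.05 -8.89  0.13] F [-0.6  0.6 -0. ] q [-0.08  0.74  1.64 -0.    0.76 -1.86]
top bar y 0 0
top saddle y 0 0
top head y 1102 [-234.9 -214.8 -175.  -151.3 -144.9]
top  lever 110 0 0
top  lever 125 0 0
top  lever 140 0 0
top pad 1101 [ 35.9 -40.5 174.6 104.6   8.5]
scene bar y 146 [51.9 52.8 59.5 66.1 67.8]
scene saddle y 75 [ 53.2  57.5  77.1 100.2 109.8]
scene head y 1449 [-242.1 -237.2 -181.1 -156.1 -149.3]
scene  lever 110 0 0
scene  lever 125 0 0
scene  lever 140 0 0
scene pad 1684 [ 32.6 -32.3 178.2 124.9   9.7]
```

Call:
{"method": "play_rows", "body": {
  "steps": [
    [[0, 0, 0], [0, -0.5, 0], 1],
    [[0, 0, 0], [0, -0.5, 0], 1],
    [[0, 0, 0], [0, -0.5, 0], 1],
    [[0, 0, 0], [0, -0.5, 0], 1],
    [[0, 0, 0], [0, -0.5, 0], 1],
    [[0, 0, 0], [0, -0.5, 0], 1],
    [[0, 0, 0], [0, -0.5, 0], 1],
    [[0, 0, 0], [0, -0.5, 0], 1]
  ]
}}

```text
t: 10.42
tool_pos: [597.9, 25.7, 30.8]
orientation: [-0.105, 0.994, 0.001, -0.001]
force: [-0.4, 6.7, 1.1]
gripper_width: 0.5
grasp_force: 3.2
```

Call:
{"method": "play_rows", "body": {
  "steps": [
    [[0, 0, 0], [0, -0.5, 0], 1],
    [[0, 0, 0], [0, -0.5, 0], 1],
    [[0, 0, 0], [0, -0.5, 0], 1],
    [[0, 0, 0], [0, -0.4, 0], 1]
  ]
}}

```text
t: 10.75
tool_pos: [601.7, 7.2, 30.7]
orientation: [-0.105, 0.994, 0.001, -0.001]
force: [0.8, 6.6, 1.4]
gripper_width: 0.1
grasp_force: 3.3
```

```bash
python3 - <<'E'
from h import *
goto(20,-9,30)
C=fence()
cv2.imwrite("pics/s4.png",cv2.resize(C[1][100:300,180:360,::-1],None,fx=3,fy=3))
E
```

```text
t 10.75 punch [19.9 23.  30.7] turn [ 0.11 -0.07  0.06] shift in goal axes [-0.01 -3.2   0.07] F [2.1 6.3 1.4] q [-0.17  0.75  1.62  0.    0.77 -1.96]
top bar y 0 0
top saddle y 0 0
top head y 1096 [-234.8 -215.1 -175.9 -152.4 -145.2]
top  lever 110 0 0
top  lever 125 0 0
top  lever 140 0 0
top pad 519 [  27.2 -107.6   37.6  175.    89.7]
scene bar y 139 [-6.2 -5.   0.4  8.1 10. ]
scene saddle y 58 [-4.8 -2.5 17.4 34.9 39.3]
scene head y 1463 [-242.2 -237.1 -181.  -155.9 -149.2]
scene  lever 110 0 0
scene  lever 125 0 0
scene  lever 140 0 0
scene pad 1493 [ 25.6 -66.5 125.3 176.9  89.8]
```

View pics/s4.png

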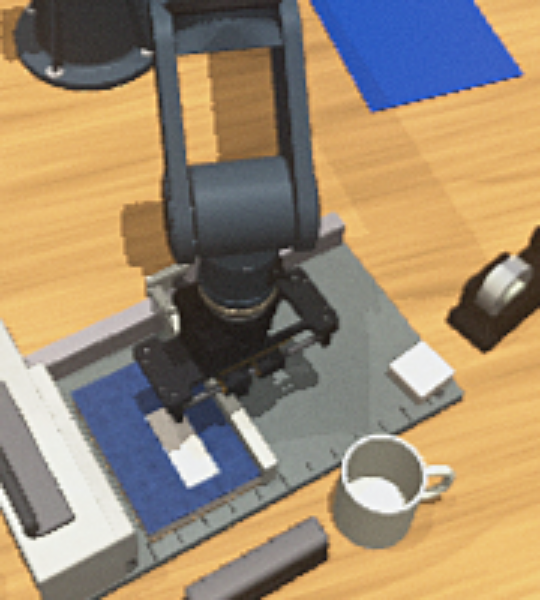

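The pad has turned square against the fence and has about 32 mm to go. The gripper body is still clear of the head. I'll slow down for the last part.

Call:
{"method": "play_rows", "body": {
  "steps": [
    [[0, 0, 0], [0, -0.4, 0], 1],
    [[0, 0, 0], [0, -0.4, 0], 1],
    [[0, 0, 0], [0, -0.4, 0], 1],
    [[0, 0, 0], [0, -0.4, 0], 1],
    [[0, 0, 0], [0, -0.4, 0], 1],
    [[0, 0, 0], [0, -0.3, 0], 1],
    [[0, 0, 0], [0, -0.2, 0], 1],
    [[0, 0, 0], [0, -0.2, 0], 1]
  ]
}}

```text
t: 11.52
tool_pos: [607.2, -19.0, 30.8]
orientation: [-0.105, 0.994, 0.001, -0.001]
force: [-0.4, 6.0, 1.9]
gripper_width: 0.8
grasp_force: 3.2
```

Call:
{"method": "play_rows", "body": {
  "steps": [
    [[0, 0, 0], [0, -0.1, 0], 1],
    [[0, 0, 0], [0, -0.1, 0], 1]
  ]
}}

```text
t: 11.68
tool_pos: [607.7, -20.9, 30.8]
orientation: [-0.105, 0.994, 0.001, -0.001]
force: [-0.8, 6.1, 0.6]
gripper_width: 0.7
grasp_force: 3.1
```

```bash
python3 - <<'E'
from h import *
goto(20,-9,30)
fence()
E
```

```text
t 11.68 punch [19.8 -5.7 30.8] turn [ 0.1  -0.08  0.07] shift in goal axes [-0.02 -0.33  0.08] F [0.5 6.2 0.6] q [-0.22  0.75  1.6   0.    0.79 -2.  ]
top bar y 0 0
top saddle y 0 0
top head y 1123 [-236.2 -214.9 -175.3 -151.7 -145.3]
top  lever 110 0 0
top  lever 125 0 0
top  lever 140 0 0
top pad 289 [  27.2 -134.6  175.3   27.3    0. ]
scene bar y 140 [-33.7 -32.6 -26.5 -19.7 -17.9]
scene saddle y 54 [-32.8 -30.1  -4.3   9.7  20.7]
scene head y 1460 [-242.2 -237.3 -180.9 -155.9 -149.1]
scene  lever 110 0 0
scene  lever 125 0 0
scene  lever 140 0 0
scene pad 1139 [ 25.6 -84.8 108.2 177.5  88.6]
```

Sliding force is a steady 6 N, with about 3 mm to go. I'll creep forward and watch the force.

Call:
{"method": "play_rows", "body": {
  "steps": [
    [[0, 0, 0], [0, -0.1, 0], 1],
    [[0, 0, 0], [0, -0.1, 0], 1]
  ]
}}

```text
t: 11.95
tool_pos: [608.0, -22.7, 30.8]
orientation: [-0.105, 0.994, 0.001, -0.001]
force: [-1.6, 6.6, 0.3]
gripper_width: 0.5
grasp_force: 3.1
```

Call:
{"method": "play_rows", "body": {
  "steps": [
    [[0, 0, 0], [0, -0.08, 0], 1]
  ]
}}

```text
t: 12.03
tool_pos: [608.2, -23.5, 30.8]
orientation: [-0.105, 0.994, 0.001, -0.001]
force: [-1.2, 5.3, 0.9]
gripper_width: 0.8
grasp_force: 3.1
```

Call:
{"method": "play_rows", "body": {
  "steps": [
    [[0, 0, 0], [0, -0.05, 0], 1]
  ]
}}

```text
t: 12.12
tool_pos: [608.3, -24.1, 30.8]
orientation: [-0.105, 0.994, 0.001, -0.001]
force: [-1.0, 6.6, 1.4]
gripper_width: 0.5
grasp_force: 3.1
```

Call:
{"method": "play_rows", "body": {
  "steps": [
    [[0, 0, 0], [0, -0.1, 0], 1]
  ]
}}

```text
t: 12.2
tool_pos: [608.5, -24.9, 30.8]
orientation: [-0.105, 0.994, 0.001, -0.001]
force: [-0.6, 6.0, 1.2]
gripper_width: 0.6
grasp_force: 3.1
```

Call:
{"method": "play_rows", "body": {
  "steps": [
    [[0, 0, 0], [0, -0.08, 0], 1]
  ]
}}

```text
t: 12.28
tool_pos: [608.6, -25.8, 30.8]
orientation: [-0.105, 0.994, 0.001, -0.001]
force: [-0.4, 5.8, 1.8]
gripper_width: 0.3
grasp_force: 3.1
```

Call:
{"method": "play_rows", "body": {
  "steps": [
    [[0, 0, 0], [0, -0.08, 0], 1]
  ]
}}

```text
t: 12.37
tool_pos: [608.6, -25.9, 30.8]
orientation: [-0.105, 0.994, 0.002, -0.001]
force: [-0.8, 9.9, 2.1]
gripper_width: 0.3
grasp_force: 5.1
```

```bash
python3 -c "
from h import *
goto(20,-9,30)"
```

```text
t 12.37 punch [ 19.7 -10.8  30.8] turn [ 0.18 -0.09  0.04] shift in goal axes [-0.03  0.18  0.08] F [1.3 9.8 2.1] q [-0.23  0.76  1.6   0.    0.79 -2.01]
```

Call:
{"method": "play_rows", "body": {
  "steps": [
    [[0, 0, 0], [0, -0.05, 0], 1],
    [[0, 0, 0], [0, 0, 0], 1]
  ]
}}

```text
t: 12.53
tool_pos: [608.7, -25.9, 30.8]
orientation: [-0.105, 0.994, 0.002, -0.001]
force: [-0.3, 8.9, 1.7]
gripper_width: 0.6
grasp_force: 4.7
```

```bash
python3 -c "
from h import *
goto(20,-9,30);fence()"
```

```text
t 12.53 punch [ 19.8 -10.7  30.8] turn [ 0.22 -0.09  0.04] shift in goal axes [-0.02  0.17  0.08] F [1.5 8.7 1.7] q [-0.23  0.76  1.6   0.    0.79 -2.01]
top bar y 0 0
top saddle y 0 0
top head y 1159 [-235.1 -214.9 -174.7 -151.  -145. ]
top  lever 110 0 0
top  lever 125 0 0
top  lever 140 0 0
top pad 182 [  25.9 -138.    21.6  168.    89.7]
scene bar y 138 [-38.6 -37.5 -31.2 -24.2 -22.7]
scene saddle y 50 [-38.  -35.6 -11.4   7.9  14.5]
scene head y 1441 [-242.2 -237.4 -180.7 -155.7 -149.1]
scene  lever 110 0 0
scene  lever 125 0 0
scene  lever 140 0 0
scene pad 1053 [ 25.6 -88.4 102.5 177.6  89.1]
```

The force rose to 9–10 N and the fence stopped at its expected home position (face ≈ -35). I'll back off, lift, and go round to the outer side of the lever.

Call:
{"method": "play_rows", "body": {
  "steps": [
    [[0, 0, 0], [0, 0.5, 0], 1],
    [[0, 0, 0], [0, 1.0, 0], 1],
    [[0, 0, 0], [0, 0, -3.0], 1],
    [[0, 0, 0], [0, 0, -3.5], 1],
    [[0, 0, 0], [0, 0, -3.5], 1],
    [[0, 0, 0], [0, 0, -2.5], 1],
    [[0, 0, 0], [1.0, 2.5, 0], 1],
    [[0, 0, 0], [2.5, 2.5, 0], 1]
  ]
}}

```text
t: 13.3
tool_pos: [567.2, 26.8, 158.8]
orientation: [-0.104, 0.995, -0.002, 0.006]
force: [0.4, -0.6, -1.1]
gripper_width: 0.5
grasp_force: 0.0
```

Call:
{"method": "play_rows", "body": {
  "steps": [
    [[0, 0, 0], [2.5, 2.5, 0], 1],
    [[0, 0, 0], [2.5, 1.0, 0], 1],
    [[0, 0, 0], [2.5, 0, 0], 1],
    [[0, 0, 0], [1.6, 0, 0], 1],
    [[0, 0, 0], [0, 0, 0], 1]
  ]
}}

```text
t: 13.72
tool_pos: [461.0, 43.5, 155.8]
orientation: [-0.106, 0.994, 0.0, -0.003]
force: [-0.1, 0.3, -0.3]
gripper_width: 0.8
grasp_force: 0.0
```

```bash
python3 - <<'E'
from h import *
goto(-107,90,110)
C=fence()
cv2.imwrite("pics/s5.png",cv2.resize(C[1][100:300,140:320,::-1],None,fx=3,fy=3))
E
```

```text
t 13.72 punch [-110.2   87.8  155.8] turn [ 0.03 -0.29  0.12] shift in goal axes [-0.32  0.22  4.58] F [-0.   0.3 -0.3] q [-0.15  0.41  1.89 -0.    0.85 -1.93]
top bar y 156 [-34.3 -33.  -26.6 -19.6 -18.4]
top saddle y 17 [-33.4 -32.6 -19.4   2.2   4.4]
top head y 1136 [-235.1 -213.9 -174.9 -151.5 -144.9]
top  lever 110 0 0
top  lever 125 0 0
top  lever 140 0 0
top pad 1455 [ 27.2 -92.7 110.7 175.8  89.6]
scene bar y 234 [-38.4 -37.2 -30.9 -24.1 -22.4]
scene saddle y 126 [-37.3 -32.2  -3.8  21.3  29.3]
scene head y 1457 [-242.2 -237.3 -181.  -155.7 -149.2]
scene  lever 110 18 [21.2 23.2 26.9 33.1 39.7]
scene  lever 125 32 [28.5 30.1 34.6 40.7 47.2]
scene  lever 140 42 [40.5 41.3 46.9 54.3 56.2]
scene pad 1420 [ 25.7 -87.4 102.  177.4  88.9]
```

View pics/s5.png

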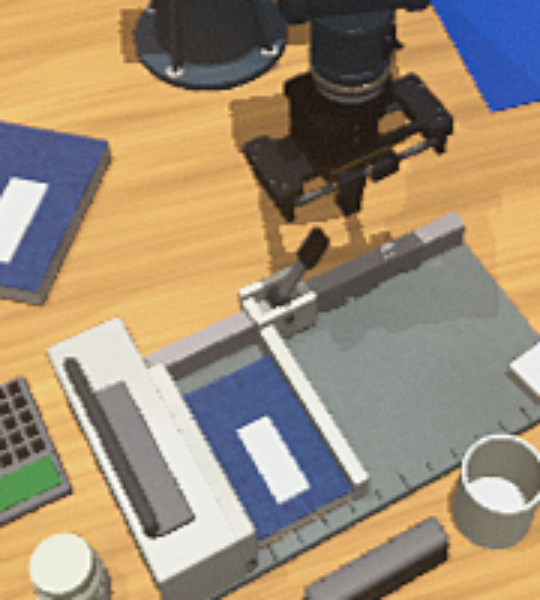

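The fence is flush on the squared pad, the pad is under the head, and the lever leans away at crop (310,245). Now I'll lock it, pushing towards the head.

Call:
{"method": "play_rows", "body": {
  "steps": [
    [[0, 0, 0], [-0.3, 0, 2.0], 1],
    [[0, 0, 0], [0, 0, 2.6], 1],
    [[0, 0, 0], [0, -0.8, 0], 1],
    [[0, 0, 0], [0, -0.8, 0], 1],
    [[0, 0, 0], [0, -0.8, 0], 1],
    [[0, 0, 0], [0, -0.8, 0], 1],
    [[0, 0, 0], [0, -0.8, 0], 1],
    [[0, 0, 0], [0, -0.8, 0], 1]
  ]
}}

```text
t: 14.48
tool_pos: [480.4, -4.0, 111.7]
orientation: [-0.105, 0.994, -0.0, 0.002]
force: [-0.1, 2.2, 1.3]
gripper_width: 0.8
grasp_force: 1.3
```

Call:
{"method": "play_rows", "body": {
  "steps": [
    [[0, 0, 0], [0, -0.8, 0], 1],
    [[0, 0, 0], [0, -0.8, 0], 1],
    [[0, 0, 0], [0, -0.8, 0], 1],
    [[0, 0, 0], [0, -0.8, 0], 1],
    [[0, 0, 0], [0, -0.8, 0], 1],
    [[0, 0, 0], [0, -0.6, 0], 1]
  ]
}}

```text
t: 14.98
tool_pos: [488.1, -48.8, 109.7]
orientation: [-0.105, 0.994, 0.0, -0.0]
force: [-0.1, 1.7, -0.9]
gripper_width: 0.2
grasp_force: 0.9
```

```bash
python3 -c "
from h import *
goto(-107,-21,110);fence()"
```

```text
t 14.98 punch [-102.9   -8.1  109.7] turn [ 0.03 -0.05  0.05] shift in goal axes [ 0.41 -1.29 -0.03] F [ 0.2  1.7 -0.9] q [-0.33  0.52  1.86  0.    0.76 -2.11]
top bar y 86 [-34.1 -32.5 -26.7 -20.2 -18.7]
top saddle y 0 0
top head y 1112 [-234.4 -216.  -175.8 -152.4 -145.6]
top  lever 110 0 0
top  lever 125 0 0
top  lever 140 0 0
top pad 746 [ 50.1 -93.5 130.2 110.8   0.5]
scene bar y 227 [-38.6 -37.3 -31.  -24.  -22.4]
scene saddle y 114 [-36.6 -30.8  -2.3  24.2  30.2]
scene head y 1460 [-242.2 -237.4 -181.4 -156.4 -149.4]
scene  lever 110 5 5
scene  lever 125 27 [-35.8 -29.5 -19.8  -5.8  -2.6]
scene  lever 140 25 [-43.2 -37.5 -19.   -4.9  -1.6]
scene pad 1424 [ 25.6 -87.7 102.4 177.2  88.7]
```

Call:
{"method": "play_rows", "body": {
  "steps": [
    [[0, 0, 0], [0.3, -0.5, 0], 1],
    [[0, 0, 0], [0, -0.4, 0], 1],
    [[0, 0, 0], [0, -0.3, 0], 1]
  ]
}}

```text
t: 15.33
tool_pos: [487.2, -60.4, 109.9]
orientation: [-0.105, 0.994, 0.0, -0.001]
force: [-0.3, 2.7, 0.6]
gripper_width: -0.0
grasp_force: 0.7
```

Call:
{"method": "play_rows", "body": {
  "steps": [
    [[0, 0, 0], [0, -0.2, 0], 1]
  ]
}}

```text
t: 15.42
tool_pos: [487.9, -62.5, 110.0]
orientation: [-0.105, 0.994, 0.0, -0.0]
force: [-0.9, 1.5, -0.2]
gripper_width: 0.6
grasp_force: 0.6
```

Call:
{"method": "play_rows", "body": {
  "steps": [
    [[0, 0, 0], [0, -0.2, 0], 1]
  ]
}}

```text
t: 15.5
tool_pos: [488.5, -64.4, 110.0]
orientation: [-0.105, 0.994, 0.0, -0.0]
force: [-0.6, 1.6, 0.4]
gripper_width: 0.8
grasp_force: 0.6
```

Call:
{"method": "play_rows", "body": {
  "steps": [
    [[0, 0, 0], [0, -0.2, 0], 1]
  ]
}}

```text
t: 15.58
tool_pos: [488.9, -66.0, 110.0]
orientation: [-0.105, 0.994, 0.0, -0.0]
force: [-0.5, 7.5, -0.4]
gripper_width: 0.2
grasp_force: 3.2
```

Call:
{"method": "play_rows", "body": {
  "steps": [
    [[0, 0, 0], [0, -0.2, 0], 1]
  ]
}}

```text
t: 15.67
tool_pos: [488.8, -66.2, 109.9]
orientation: [-0.104, 0.995, 0.002, -0.001]
force: [0.7, 12.5, 2.3]
gripper_width: 0.4
grasp_force: 5.8
```

Call:
{"method": "play_rows", "body": {
  "steps": [
    [[0, 0, 0], [0, -0.2, 0], 1]
  ]
}}

```text
t: 15.75
tool_pos: [488.7, -66.4, 109.9]
orientation: [-0.103, 0.995, 0.004, -0.001]
force: [2.0, 18.0, 3.6]
gripper_width: 0.4
grasp_force: 8.3
```

```bash
python3 -c "
from h import *
goto(-107,-21,110);fence()"
```

```text
t 15.75 punch [-106.   -25.4  109.9] turn [ 0.46 -0.04 -0.13] shift in goal axes [ 0.1   0.44 -0.01] F [ 5.7 17.2  3.6] q [-0.37  0.52  1.85  0.01  0.77 -2.15]
top bar y 118 [-34.1 -32.3 -26.3 -20.1 -18.7]
top saddle y 0 0
top head y 1050 [-235.3 -216.3 -177.7 -152.9 -145. ]
top  lever 110 0 0
top  lever 125 0 0
top  lever 140 0 0
top pad 674 [ 5.000e+01 -9.300e+01  1.305e+02  1.105e+02  1.000e-01]
scene bar y 237 [-38.5 -37.  -30.8 -24.1 -22.2]
scene saddle y 113 [-35.  -23.5   0.9  25.1  30. ]
scene head y 1455 [-242.1 -237.4 -181.1 -155.9 -149.2]
scene  lever 110 3 3
scene  lever 125 34 [-51.6 -46.7 -36.5 -23.7 -19.8]
scene  lever 140 49 [-62.4 -60.4 -52.1 -25.8 -20.3]
scene pad 1429 [ 25.4 -87.3 102.6 178.8  88.5]
```

The lever is hard on its stop: force rose to 18 N with no motion, and the fence hasn't moved. I'll retreat and check.

Call:
{"method": "play_rows", "body": {
  "steps": [
    [[0, 0, 0], [0, 0.7, 0], 1],
    [[0, 0, 0], [0, 1.5, 0], 1],
    [[0, 0, 0], [0, 2.5, 0], 1],
    [[0, 0, 0], [0, 2.5, -2.0], 1],
    [[0, 0, 0], [0, 2.5, -3.0], 1],
    [[0, 0, 0], [0, 3.0, -3.0], 1],
    [[0, 0, 0], [0, 3.0, 0], 1],
    [[0, 0, 0], [0, 0, 0], 1]
  ]
}}

```text
t: 16.52
tool_pos: [457.0, 86.4, 191.5]
orientation: [-0.108, 0.994, 0.0, 0.002]
force: [-0.1, 0.1, 0.3]
gripper_width: 0.4
grasp_force: 0.0
```

```bash
python3 - <<'E'
from h import *
C=fence()
cv2.imwrite("pics/s6.png",cv2.resize(C[1][100:300,140:340,::-1],None,fx=3,fy=3))
E
```

```text
top bar y 202 [-34.2 -32.7 -26.5 -19.7 -18.4]
top saddle y 119 [-31.9 -27.3  -2.4  21.9  33.2]
top head y 1120 [-235.7 -215.8 -175.6 -151.9 -145.3]
top  lever 110 14 [-32.3 -30.7 -27.8 -23.5 -22.6]
top  lever 125 29 [-43.3 -40.2 -36.6 -33.1 -32.3]
top  lever 140 49 [-58.3 -57.1 -48.9 -43.  -40.1]
top pad 1453 [ 27.6 -92.9 110.2 175.7  90. ]
scene bar y 229 [-38.6 -37.5 -30.8 -24.1 -22. ]
scene saddle y 121 [-37.6 -26.8  -1.1  24.4  30.3]
scene head y 1446 [-242.2 -237.1 -181.3 -155.8 -149.1]
scene  lever 110 5 5
scene  lever 125 19 [-54.9 -50.7 -41.4 -37.5 -35.9]
scene  lever 140 34 [-62.2 -61.1 -55.7 -48.2 -45.9]
scene pad 1415 [ 25.2 -88.7 102.6 177.9  89.6]
```

View pics/s6.png

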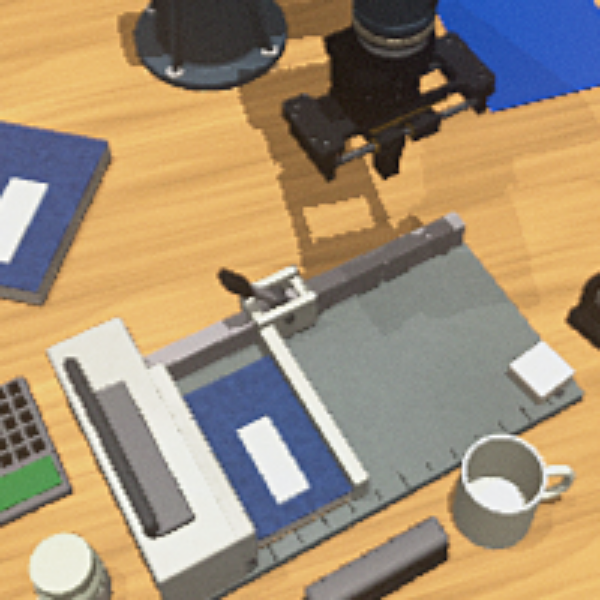

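The lever is back at its original locked lean (crop 235,280). The pad is square under the head with the fence against it, and nothing else has moved.

```bash
python3 -c "
from h import *
print(ticket.sign_off())"
```

```text
the job is handed in; nothing more can be done
None
```

The job is handed in at about 16.5 s: the pad is square and home against the stop, the fence is touching it with the lever locked fully back, and nothing else on the desk appears to have moved; no verdict came back, and while I was freeing the lever the fence slid back about 34 mm to its outer end before I pushed it home.

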